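Clamp the re-glued tea bowl in the swing-arm press

ROBOT

A 6-joint arm with a two-finger parallel gripper is mounted at the origin on the work surface. World frame = base frame: x ahead of the robot, y to its left, z up, the work surface at z = 0. Lengths are in m, angles in degrees, forces in N, time in s.
With the tool pointing down it reaches from about 0.4 to 0.825 m from the base axis. Payload 7 kg.
Tool frame: the origin (TCP) lies on the centre line of the jaws, within the pads' length; the fingertips stand 19 mm ahead of it and the grasp point (between the pads) is the TCP (r.tip_extent is the distance from the TCP to the fingertips, in m); z points along the fingers, y is the line along which they close (so a half turn about z gives the same grasp; the last joint's range is limited). The gripper opens to 88 mm and grips with 3 to 60 N. Pads are 19 mm wide; open, the fingers measure 130 mm over their backs; the gripper's body (78 mm by 193 mm) begins 47 mm behind the grasp point.
Start: joints at [87.84, 20.546, 0.682, 0, -70.136, -16.507], TCP at [0.216, 0.639, 0.246] pointing down, gripper open.
Joint ranges: [-176.03, 176.03], [-82.01, 121.73], [-58.28, 71.71], [-173.87, 95.51], [-174.79, -0.11], [-173.66, 173.66]. Speed limits (degrees/s): [136.94, 136.94, 172.46, 180, 180, 180].

INTERFACE

Orientations are given as [roll, pitch, yaw] about the fixed x, y, z axes, in that order (R = Rz(yaw) Ry(pitch) Rx(roll)).
In Python, from plant import r gives the robot as it stands. The module is installed in compiled form; this text tells all that it offers.
- The arm moves only by the tool jog_arm, never from a script. Its argument "deltas" is a list that holds one entry, the list of rows, each a list of 5 numbers: the opening, from -1 (shut) to 1 (fully open), then the shift along the world's x, y, z in cm, then the turn about the world's z in rad. In form: [[[claw, dx, dy, dz, turn], ...]]. A call has 1 to 8 rows; each row shifts and turns the commanded pose from where the row before left it; what a row does not reach is not made up. A row lasts 1/8 s, in which the tool goes at most 62.5 mm and 10.7 degrees, less where a joint would pass 70% of its speed; a pose out of reach is approached as far as the arm can. A call with a gripper value outside its range is refused whole. The fingers move at their own pace and stop on an object; "force" is the grip in N (left out, the last holds). Time passes only in rows, so rows that do not move let the fingers close. It gives the time, the measured TCP pose, the force, the opening and the grip force at its end, in the units of the state.
- r.get_state(): the state, without advancing time (a new reading comes with each control period).
- r.capture(name): name is "scene" or "side" or "wrist"; returns the picture (400x640x3 uint8, blue, green, red); there is no depth.
- r.camera_info(name): a dict with "fx", "fy", "cx", "cy" (pixels), "view" (4x4, takes a point from world to camera coordinates). Camera axes: x right, y up, looking along -z (the intrinsics and any distortion apply to the point x, -y, -z); pixel columns grow to the right and rows downward; lengths in m; the calibration is good to about 2 mm. A picture is of the moment at which its call begins: read the wrist's pose just before it. camera_info takes no time and is no camera call; for the wrist camera it gives the pose at the moment of the call.
- r.close_job(): hands the job in; it is judged then, once.
The state is a dict: "time_s": time; "joints": joint angles; "qd": joint speeds; "joint_torque": joint torques, N m; "tcp_pos": TCP position; "eef_rot": TCP orientation; "contact_force": force on the tool from outside, world axes, zero at the start; "moment": the same for the moment, N m; "gripper_width": finger opening in m; "gripper_force": force on a finger pad.
Only numpy, scipy, OpenCV 4.12 (cv2) and the standard library are available. Lean on these libraries where they do the work, as an engineer would, in place of code of your own. Each camera call takes 0.05 s, during which the arm holds its last target. There are 200 camera calls.

TASK

The tea bowl upside down on the green press has just had its foot glued back on and needs clamping. Swing the press arm over the bowl as far as it goes, then turn the black knob clockwise (seen from above) to bring the pad down onto the foot until the knob slips and clicks. Stop after one to three clicks and let go. Do not shift or knock the bowl, and leave the things standing around the press where they are.

Things in the scene. Friction and masses are not known exactly. Their poses are not given: they have to be found in the camera images.
- press: Green cast base 270 x 170 mm, 26 mm high, fixed to the table. Origin on the table under the middle of its round rubber bed (156 mm wide, top 30 mm up). A steel column (34 mm thick) stands 130 mm along +x of this frame and carries the arm; column and arm hub top out at 185 mm. Axes: z up.
- swing (a joint): Angle of the press arm about the upright column (rad). 0: arm over the bed, pointing to the press's -x, against its stop. Grows counter-clockwise from above as the arm is swung out, to 1.65 at most. Stiff: needs about 0.25 N m, stays where it is left. Tightening the knob pushes it towards the stop.
- bar_middle (a point): Middle of the arm's top, 75 mm from the column axis, 171 mm above the table. The arm is a green square bar 26 mm wide and 26 mm deep (145 to 171 mm up); x of this frame points along the bar towards the column, z up. The sides of the bar can be pushed here.
- bar_end (a point): On the screw's axis at the arm's end, 130 mm from the column axis, 176 mm above the table, on top of a round boss 42 mm wide. The knob sits above it on the screw: black, fluted, round, upright axis, 41 mm wide and 30 mm tall. Its underside is always 88 mm above pad_face (so 196 to 200 mm up at the start). x points to the column, z up.
- pad_face (a point): Middle of the underside of the round rubber-faced pad (60 mm wide, 10 mm thick) at the foot of the screw. It does not turn. Starts 3 to 7 mm higher than the bowl's foot; goes down 12 mm for each full clockwise turn of the knob, and the knob goes down with it, until the pad bears on the foot. The screw does not run back when let go.
- pad: Pad, screw and knob; origin at pad_face. Grip the knob with about 45 N. Turning takes 0.26 N m (0.13 left when pausing). Once the pad bears, torque climbs to 0.4 (0.2 pausing) within 0.3 rad and the knob's clutch slips: over the next 36 degrees it falls, below 0.08, then jumps to 0.15 or more: one click. White lines on knob top (mark_knob) and screw end (mark_spindle) agree until it slips.
- bowl: Brown-orange tea bowl with a cream band, loose and upside down on the bed: 120 mm wide, 75 mm high, with the mended foot (52 mm wide) on top. Origin in the middle of its rim plane, on the bed; z up, yaw of no meaning. Its middle is within about 5 mm of the bed's middle.
- bowl_foot (a point): Middle of the top of the bowl's foot, 75 mm above the bed.
- white_bowl: White tea bowl standing upright beside the press, 112 mm wide, 72 mm high; origin under its middle. Leave it alone.
- glue_jar: Small jar of glue with a yellow cap, 52 mm wide, 65 mm high; origin under its middle. Leave it alone.
- lacquer_box: Square black box with a red lid, 79 mm wide, 50 mm high; origin under its middle. Leave it alone.
Mind the look-alikes: they are no part of the job. Leave any blue or yellow look-alike of the bowl alone.

How it is judged:
By the outcome, as a careful person would: the job done as asked, in the order asked, and still so for the second after the job is handed in, with the robot touching nothing.
It also fails if it takes over 72 s, if anything falls off the work surface, if the arm or the gripper's body presses on something with over 40 N, if the wrist force passes 120 N, or if a joint passes its speed limit or range.

## Working session

There is one attempt and no reset: what is moved stays moved. The work goes in short steps, Python scripts to look and compute and a tool call to move; the robot and the scene stay as the last step left them, time stands still between calls to the robot, and variables do not carry over. Pictures are saved under pics/ and viewed, at most 10 in all, crops included, and the job is handed in when it is done.

Besides the shell and the picture viewer there is one more tool, called after ">>>" by a JSON object that holds its "fn" and its "kwargs", one argument or row to a line. jog_arm: Moves the arm, as the interface text tells. Its arguments: {"type":"object","properties":{"deltas":{"type":"array"},"force":{"type":"number"}},"required":["deltas"]}

```bash
mkdir -p pics; cat > h.py <<'E'
import numpy as np, cv2
from plant import r
def ray(ci,u,v):
    V=np.array(ci["view"]); R=V[:3,:3]; t=V[:3,3]
    d=np.array([(u-ci["cx"])/ci["fx"],-(v-ci["cy"])/ci["fy"],-1.])
    return -R.T@t, R.T@d
def onplane(ci,u,v,z):
    o,d=ray(ci,u,v); return o+d*(z-o[2])/d[2]
def proj(ci,p):
    V=np.array(ci["view"]); c=V[:3,:3]@np.array(p)+V[:3,3]
    return ci["cx"]+ci["fx"]*c[0]/-c[2], ci["cy"]+ci["fy"]*-c[1]/-c[2]
def tri(a,b):
    A=np.zeros((3,3));B=np.zeros(3)
    for o,d in(a,b):
        d=d/np.linalg.norm(d);P=np.eye(3)-np.outer(d,d);A+=P;B+=P@o
    return np.linalg.solve(A,B)
E
python3 - <<'E'
from h import *
for n in("scene","side"):
    ci=r.camera_info(n); im=r.capture(n); cv2.imwrite(f"pics/{n}0.png",im); print(n,{k:(np.round(v,4).tolist() if hasattr(v,'__len__') else v) for k,v in ci.items()})
s=r.get_state();print(s)
E
```

```text
scene {'fx': 478.19300356097864, 'fy': 478.19300356097864, 'cx': 301.509645653634, 'cy': 203.0724599249107, 'view': [[0.6186, 0.7857, -0.006, -0.3761], [-0.5994, 0.4768, 0.643, 0.2338], [0.508, -0.3941, 0.7659, -1.5743], [0.0, 0.0, 0.0, 1.0]]}
side {'fx': 376.4423867423142, 'fy': 376.4423867423142, 'cx': 327.8162383421126, 'cy': 194.5320307538171, 'view': [[0.6591, -0.7517, -0.0227, -0.3462], [0.4043, 0.3287, 0.8535, -0.3476], [-0.6341, -0.5717, 0.5206, -0.5314], [0.0, 0.0, 0.0, 1.0]]}
{'time_s': 0.1, 'joints': array([ 8.78410312e+01,  2.05870044e+01,  6.41686459e-01, -1.71334471e-02,
       -7.01345601e+01, -1.65053244e+01]), 'qd': array([-0.00465408, -0.06587104,  0.12541584,  0.05414858,  0.07005972,
       -0.06349378]), 'joint_torque': array([-4.62521766e-04, -5.84159768e+01,  2.93751061e+01,  7.01533824e+00,
        1.01758653e-02, -5.24193570e-05]), 'tcp_pos': array([0.21592979, 0.63913186, 0.24474216]), 'eef_rot': array([ 1.79918837e+02, -7.25181598e-03, -1.86701214e+01]), 'contact_force': array([-0.42334499, -0.17332162, -0.98935162]), 'moment': array([-0.01893925, -0.0285035 ,  0.00577361]), 'gripper_force': 0.0, 'gripper_width': 0.08784160504773841}
```

View pics/scene0.png

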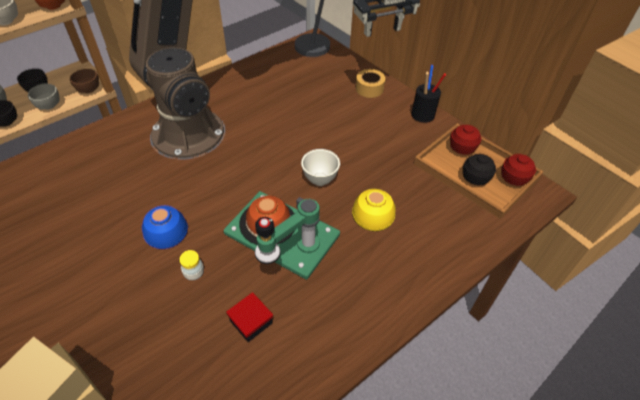

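View pics/side0.png

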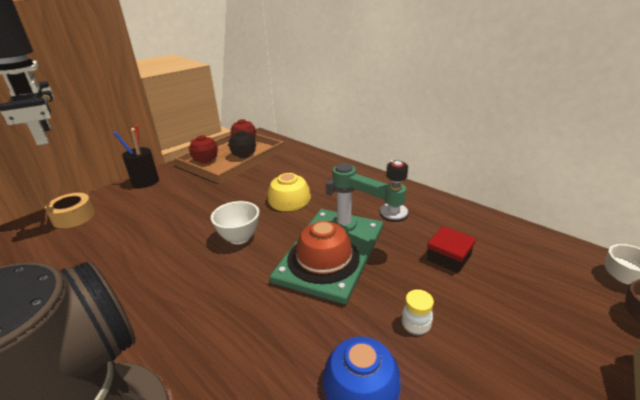

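The scene view shows the orange bowl on the green press at (268,213), column hub at (308,208) and the swung-out knob at (265,228). Side view has the bowl at (323,245), hub at (344,170) and knob at (397,172). Candidates in the scene view:
- Orange bowl (268,213): the one on the press, so this is my choice.
- Blue look-alike (164,227).
- Yellow look-alike (374,209).
- Dark red and black bowls on the tray (465,138), (518,168), (480,168).

```bash
cat > m.py <<'E'
from h import *
S=r.camera_info("scene");D=r.camera_info("side")
a=cv2.imread("pics/scene0.png");b=cv2.imread("pics/side0.png")
P={"hub":((308,205),(344,169)),"knobtop":((265,222),(397,164)),"foot":((267,204),(323,229)),"box":((250,313),(451,243)),"jar":((189,258),(419,299)),"white":((320,160),(236,215)),"yellow":((376,198),(288,178)),"blue":((160,215),(362,356))}
for k,(p,q) in P.items():
    x=tri(ray(S,*p),ray(D,*q)); print(k,x.round(3),np.round(proj(S,x),1),np.round(proj(D,x),1))
c=cv2.resize(a[180:285,210:350],None,fx=4,fy=4,interpolation=2); d=cv2.resize(b[150:300,265:425],None,fx=3.5,fy=3.5,interpolation=2)
h=max(c.shape[0],d.shape[0]);c=cv2.copyMakeBorder(c,0,h-c.shape[0],0,0,0);d=cv2.copyMakeBorder(d,0,h-d.shape[0],0,0,0)
o=np.hstack([c,d]);cv2.imwrite("pics/crop0.png",cv2.resize(o,None,fx=.71,fy=.71));print(o.shape)
w=r.camera_info("wrist");print(w["fx"],w["cx"],w["cy"],np.round(w["view"],3).tolist())
E
python3 m.py
```

```text
hub [0.608 0.02  0.179] [307.8 205.5] [343.6 168.6]
knobtop [ 0.617 -0.107  0.227] [264.9 222.1] [396.9 163.9]
foot [ 0.489 -0.02   0.101] [266.7 204.5] [322.4 228.5]
box [ 0.688 -0.216  0.041] [249.7 313.3] [450.6 242.8]
jar [ 0.481 -0.253  0.062] [189.1 257.9] [419.2 299.1]
white [0.43  0.206 0.071] [319.4 161.5] [234.5 213.7]
yellow [0.632 0.237 0.07 ] [375.9 198.2] [287.8 177.8]
blue [ 0.321 -0.248  0.071] [160. 215.] [362. 356.]
(525, 1120, 3)
356.0920296355252 322.227584924044 206.9665532777798 [[-0.32, -0.947, 0.002, 0.674], [0.906, -0.307, -0.291, 0.037], [0.276, -0.092, 0.957, -0.391], [0.0, 0.0, 0.0, 1.0]]
```

View pics/crop0.png

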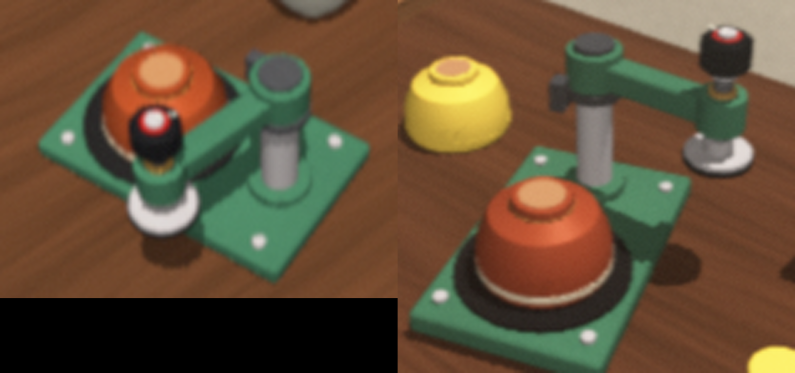

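The crop confirms the choice: the orange-brown bowl with a cream band sits on the green press's black bed, and the arm is swung out to the -y side. Swing is about 1.3 rad. I'm moving to above the knob.

>>> {"fn": "jog_arm", "kwargs": {
  "deltas": [
    [[1,2.5,-4.65,0.8,-0.073],[1,2.5,-4.65,0.8,-0.073],[1,2.5,-4.65,0.8,-0.073],[1,2.5,-4.65,0.8,-0.073],[1,2.5,-4.65,0.8,-0.073],[1,2.5,-4.65,0.8,-0.073],[1,2.5,-4.65,0.8,-0.073],[1,2.5,-4.65,0.8,-0.073]]
  ]
}}

```text
time_s: 1.1
tcp_pos: [0.4164, 0.2658, 0.3097]
eef_rot: [180.0, 0.0, -52.2]
contact_force: [0.3, -0.3, 0.2]
gripper_width: 0.0875
gripper_force: 0.0
```

>>> {"fn": "jog_arm", "kwargs": {
  "deltas": [
    [[1,2.5,-4.65,0.3,-0.073],[1,2.5,-4.65,0.3,-0.073],[1,2.5,-4.65,0.3,-0.073],[1,2.5,-4.65,0.2,-0.073],[1,2.5,-4.65,0,-0.073],[1,2.5,-4.65,0,-0.073],[1,2,-2.5,0,-0.073],[1,0,0,0,-0.073]]
  ]
}}

```text
time_s: 2.1
tcp_pos: [0.5867, -0.0386, 0.3192]
eef_rot: [179.9, -0.0, -85.9]
contact_force: [-0.7, -0.1, -0.0]
gripper_width: 0.0877
gripper_force: 0.0
```

```bash
python3 - <<'E'
from h import *
s=r.get_state();print(s["time_s"],s["tcp_pos"],s["eef_rot"],s["joints"].round(1),s["contact_force"])
w=r.camera_info("wrist");im=r.capture("wrist");cv2.imwrite("pics/w1.png",im);np.save("w1.npy",w["view"])
for n,p in dict(knob=(.617,-.107,.227),hub=(.608,.02,.185),foot=(.489,-.02,.105)).items(): print(n,proj(w,p))
E
```

```text
2.1 [ 0.58668928 -0.03857466  0.31924893] [ 1.79876058e+02 -2.50921594e-02 -8.59014134e+01] [ 15.3  10.2  -3.8   0.  -76.1 -11.2] [-0.69096603 -0.13498506 -0.01512699]
knob (np.float64(279.8475853943625), np.float64(112.59933400141881))
hub (np.float64(290.4138234918237), np.float64(266.77954276526845))
foot (np.float64(413.58252575854385), np.float64(204.24231164096634))
```

View pics/w1.png

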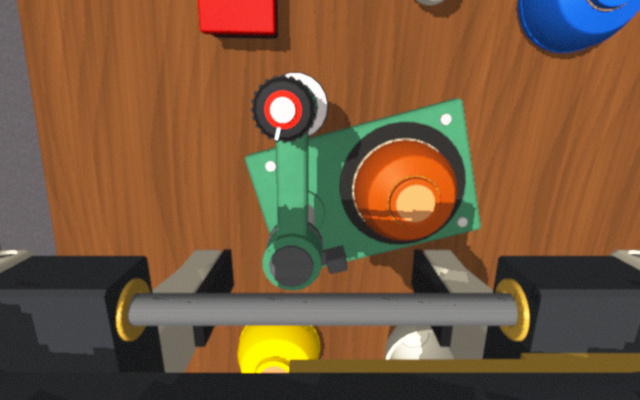

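Wrist view: knob top at (282,108), hub top at (292,265), bowl foot at (416,203), and the bowl is clear of the arm. I'm moving over the knob for the second view.

>>> {"fn": "jog_arm", "kwargs": {
  "deltas": [
    [[1,1.5,-3.4,0,0],[1,1.5,-3.4,0,0],[1,0,0,0,0],[1,0,0,0,0]]
  ]
}}

```text
time_s: 2.65
tcp_pos: [0.6157, -0.1043, 0.3202]
eef_rot: [180.0, 0.0, -85.6]
contact_force: [-0.2, -0.2, 0.7]
gripper_width: 0.0875
gripper_force: 0.0
```

```bash
python3 - <<'E'
from h import *
s=r.get_state();print(s["time_s"],s["tcp_pos"],s["eef_rot"])
w=r.camera_info("wrist");im=r.capture("wrist");cv2.imwrite("pics/w2.png",im)
w1=dict(w,view=np.load("w1.npy"));a=cv2.imread("pics/w1.png")
def ell(im,mask,roi):
    m=np.zeros_like(mask);x,y,X,Y=[int(max(0,q)) for q in roi];m[y:Y,x:X]=mask[y:Y,x:X]
    c=max(cv2.findContours(m,cv2.RETR_EXTERNAL,cv2.CHAIN_APPROX_NONE)[0],key=cv2.contourArea)
    e=cv2.fitEllipse(cv2.convexHull(c)); return np.round(e[0],1),np.round(e[1],1)
def feats(im,w):
    hsv=cv2.cvtColor(im,cv2.COLOR_BGR2HSV);out={}
    red=((hsv[...,0]<6)|(hsv[...,0]>174))&(hsv[...,1]>170)&(hsv[...,2]>90)
    dark=(hsv[...,2]<75)&(hsv[...,1]<110)
    foot=(hsv[...,0]>8)&(hsv[...,0]<22)&(hsv[...,2]>175)&(hsv[...,1]<170)
    for n,m,p,q in(("knob",red,(.617,-.107,.227),28),("hub",dark,(.608,.02,.185),28),("foot",foot,(.489,-.02,.105),30)):
        u,v=proj(w,p)
        try: out[n]=ell(im,m.astype(np.uint8)*255,(u-q,v-q,u+q,v+q))
        except Exception as e: out[n]=None
    return out
A=feats(a,w1);B=feats(im,w)
for k in A:
    print(k,A[k],B[k])
    if A[k] and B[k]:
        print(tri(ray(w1,*A[k][0]),ray(w,*B[k][0])).round(4))
for z,k in((.228,"knob"),(.185,"hub"),(.105,"foot")):
    print(k,onplane(w1,*A[k][0],z).round(4), onplane(w,*B[k][0],z).round(4) if B[k] else '')
E
```

```text
2.65 [ 0.61574043 -0.10426286  0.32021203] [ 1.79962320e+02  1.31835591e-02 -8.55646885e+01]
knob (array([282.6, 109.4]), array([37.5, 39.1])) (array([322. , 212.2]), array([33.3, 35. ]))
[ 0.6152 -0.1091  0.2282]
hub (array([291.5, 265.3]), array([40.3, 41.8])) None
foot (array([415.6, 201.8]), array([33.9, 38.6])) (array([442.6, 271.5]), array([ 6.4, 17.9]))
[ 0.503  -0.0407  0.1673]
knob [ 0.6153 -0.1091  0.228 ] [ 0.6151 -0.1091  0.228 ]
hub [0.6072 0.0186 0.185 ] 
foot [ 0.4873 -0.0228  0.105 ] [ 0.4744 -0.0119  0.105 ]
```

View pics/w2.png

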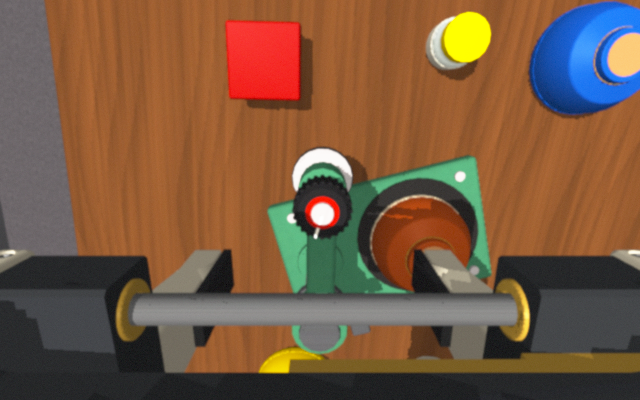

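Knob axis is at (0.615,-0.109) with its top at 0.228 (text: 0.226–0.230), and the column is at (0.607,0.019). I'll straddle the knob loosely (52 mm opening) and carry it round the arc. Descending while I work out the arc.

>>> {"fn": "jog_arm", "kwargs": {
  "deltas": [
    [[1,0,-0.5,-2,0],[1,0,0,-3,0],[1,0,0,-2.5,0],[1,0,0,-2,0],[0.18,0,0,-1.1,0],[0.18,0,0,0,0],[0.18,0,0,0,0],[0.18,0,0,0,0]]
  ],
  "force": 10
}}

```text
time_s: 3.7
tcp_pos: [0.6165, -0.1095, 0.2155]
eef_rot: [-179.9, -0.0, -85.6]
contact_force: [-0.5, 0.1, -0.4]
gripper_width: 0.0541
gripper_force: 0.0
```

```bash
python3 - <<'E'
from h import *
s=r.get_state();print(s["time_s"],s["tcp_pos"],s["eef_rot"],s["contact_force"].round(2),s["gripper_width"])
C=np.array([.6072,.0186]);R=.128
th=np.radians(273.6-np.array([0,2,5,9,14,19,24,29,34,39,44,49,54,58,62,66,69,71,73,75,77,79]))
p=C+R*np.c_[np.cos(th),np.sin(th)]
print(np.c_[np.diff(p,axis=0)*100,np.diff(th)].round(2).tolist())
E
```

```text
3.7 [ 0.61648049 -0.10945811  0.21552328] [-1.79912082e+02 -2.75117096e-03 -8.55788614e+01] [-0.54  0.12 -0.41] 0.05408695213805599
[[-0.45, -0.02, -0.03], [-0.67, -0.0, -0.05], [-0.89, 0.05, -0.07], [-1.11, 0.15, -0.09], [-1.09, 0.25, -0.09], [-1.06, 0.34, -0.09], [-1.03, 0.43, -0.09], [-0.99, 0.52, -0.09], [-0.94, 0.61, -0.09], [-0.88, 0.69, -0.09], [-0.82, 0.76, -0.09], [-0.75, 0.83, -0.09], [-0.55, 0.71, -0.07], [-0.49, 0.74, -0.07], [-0.44, 0.78, -0.07], [-0.29, 0.6, -0.05], [-0.18, 0.41, -0.03], [-0.16, 0.42, -0.03], [-0.15, 0.42, -0.03], [-0.14, 0.43, -0.03], [-0.12, 0.43, -0.03]]
```

>>> {"fn": "jog_arm", "kwargs": {
  "deltas": [
    [[0.18,-0.45,0,0,-0.035],[0.18,-0.67,0,0,-0.052],[0.18,-0.89,0.05,0,-0.07],[0.18,-1.11,0.15,0,-0.087],[0.18,-1.09,0.25,0,-0.087],[0.18,-1.06,0.34,0,-0.087],[0.18,-1.03,0.43,0,-0.087],[0.18,-0.99,0.52,0,-0.087]]
  ]
}}

```text
time_s: 4.7
tcp_pos: [0.5434, -0.092, 0.215]
eef_rot: [-179.9, 0.1, -119.8]
contact_force: [2.7, 0.2, -0.7]
gripper_width: 0.0517
gripper_force: 1.2
```

>>> {"fn": "jog_arm", "kwargs": {
  "deltas": [
    [[0.18,-0.94,0.61,0,-0.087],[0.18,-0.88,0.69,0,-0.087],[0.18,-0.82,0.76,0,-0.087],[0.18,-0.75,0.83,0,-0.087],[0.18,-0.55,0.71,0,-0.07],[0.18,-0.49,0.74,0,-0.07],[0.18,0,0,0,0],[0.18,0,0,0,0]]
  ]
}}

```text
time_s: 5.7
tcp_pos: [0.4989, -0.0488, 0.2148]
eef_rot: [-180.0, 0.0, -147.4]
contact_force: [0.1, 0.7, 0.2]
gripper_width: 0.0515
gripper_force: 0.0
```

```bash
python3 - <<'E'
from h import *
s=r.get_state();print(s["time_s"],s["tcp_pos"],s["eef_rot"],s["contact_force"].round(2),s["moment"].round(3))
for n in("scene","side"): cv2.imwrite(f"pics/{n}2.png",r.capture(n))
a=cv2.imread("pics/scene2.png");b=cv2.imread("pics/side2.png")
c=cv2.resize(a[140:280,200:350],(450,420),interpolation=2);d=cv2.resize(b[130:290,255:425],(446,420),interpolation=2)
cv2.imwrite("pics/crop2.png",cv2.resize(np.hstack([c,d]),(790,370)))
E
```

```text
5.7 [ 0.49887517 -0.04884376  0.21475722] [-1.79996347e+02  2.02135760e-02 -1.47406541e+02] [0.09 0.74 0.15] [ 0.032 -0.16  -0.011]
```

View pics/crop2.png

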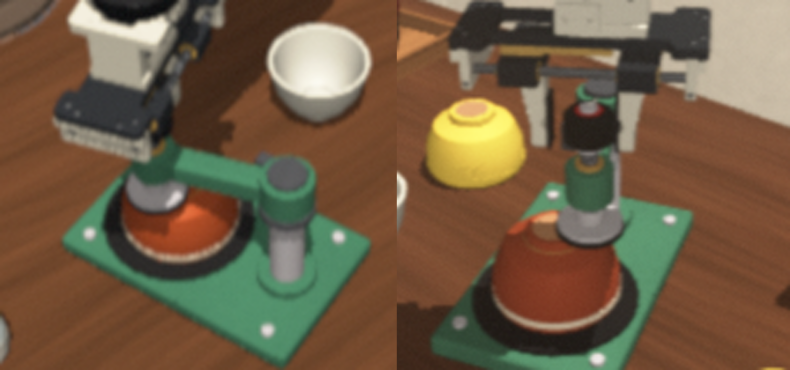

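The arm follows the gripper and the pad is partly over the foot. The bowl hasn't moved. I'll finish the swing slowly and watch the force.

>>> {"fn": "jog_arm", "kwargs": {
  "deltas": [
    [[0.18,-0.24,0.4,0,-0.035],[0.18,-0.22,0.4,0,-0.035],[0.18,-0.2,0.4,0,-0.035],[0.18,-0.18,0.41,0,-0.035],[0.18,-0.16,0.42,0,-0.035],[0.18,0,0,0,0]]
  ]
}}

```text
time_s: 6.55
tcp_pos: [0.4888, -0.0285, 0.2145]
eef_rot: [180.0, -0.0, -157.5]
contact_force: [-0.5, 0.0, -0.2]
gripper_width: 0.0513
gripper_force: 0.1
```

>>> {"fn": "jog_arm", "kwargs": {
  "deltas": [
    [[0.18,-0.11,0.3,0,-0.025],[0.18,-0.1,0.3,0,-0.025],[0.18,0,0,0,0]]
  ]
}}

```text
time_s: 6.92
tcp_pos: [0.4866, -0.0223, 0.2145]
eef_rot: [180.0, -0.0, -160.4]
contact_force: [-0.4, -0.3, -0.5]
gripper_width: 0.0519
gripper_force: 0.4
```

>>> {"fn": "jog_arm", "kwargs": {
  "deltas": [
    [[0.18,-0.1,0.3,0,-0.02],[0.18,-0.1,0.3,0,-0.02],[0.18,0,0,0,0]]
  ]
}}

```text
time_s: 7.3
tcp_pos: [0.4845, -0.0163, 0.2146]
eef_rot: [-180.0, -0.0, -162.7]
contact_force: [0.8, -1.4, 0.6]
gripper_width: 0.0516
gripper_force: 0.9
```

>>> {"fn": "jog_arm", "kwargs": {
  "deltas": [
    [[0.18,-0.06,0.2,0,-0.015],[0.18,-0.06,0.2,0,-0.015]]
  ]
}}

```text
time_s: 7.55
tcp_pos: [0.4842, -0.014, 0.2149]
eef_rot: [-179.8, -0.0, -164.4]
contact_force: [6.9, -17.8, -3.0]
gripper_width: 0.052
gripper_force: 9.3
```

The stop is reached: 18 N along the swing direction and no further motion. I'm backing off to centre on the knob, opening, and winding the wrist back for the long clockwise turn.

>>> {"fn": "jog_arm", "kwargs": {
  "deltas": [
    [[0.18,0.14,-0.35,0,0],[0.18,0.13,-0.35,0,0],[1,0,0,0,0],[1,0,0,0,0],[1,0,0,0,0.1],[1,0,0,0,0.18],[1,0,0,0,0.18],[1,0,0,0,0.18]]
  ]
}}

```text
time_s: 8.55
tcp_pos: [0.4863, -0.0192, 0.2146]
eef_rot: [180.0, 0.0, -127.4]
contact_force: [0.1, -1.2, -0.4]
gripper_width: 0.0873
gripper_force: 0.0
```

```bash
python3 - <<'E'
from h import *
s=r.get_state();print(s["time_s"],s["tcp_pos"],s["eef_rot"],s["contact_force"].round(2),s["moment"].round(3),s["joints"].round(1),s["gripper_width"])
w=r.camera_info("wrist");im=r.capture("wrist");cv2.imwrite("pics/w3.png",im)
hsv=cv2.cvtColor(im,cv2.COLOR_BGR2HSV)
m=(((hsv[...,0]<6)|(hsv[...,0]>174))&(hsv[...,1]>170)&(hsv[...,2]>90)).astype(np.uint8)*255
u,v=proj(w,(.486,-.0192,.228));k=np.zeros_like(m);x,y=int(u),int(v);print(u,v);k[max(0,y-45):y+45,x-45:x+45]=m[max(0,y-45):y+45,x-45:x+45]
c=max(cv2.findContours(k,cv2.RETR_EXTERNAL,2)[0],key=cv2.contourArea);e=cv2.fitEllipse(cv2.convexHull(c));print(e,onplane(w,*e[0],.228))
E
```

```text
8.55 [ 0.48627444 -0.01916442  0.21461839] [ 1.79999734e+02  1.81879582e-02 -1.27350191e+02] [ 0.06 -1.17 -0.39] [ 0.112 -0.098  0.052] [ 20.9   4.  -25.1  -0.  -60.9 -58.3] 0.08727398675029951
320.74099875094936 304.86078591398496
((319.0537414550781, 294.29669189453125), (42.35811233520508, 54.97488021850586), 91.21422576904297) [ 0.48362674 -0.0234076   0.228     ]
```

View pics/w3.png

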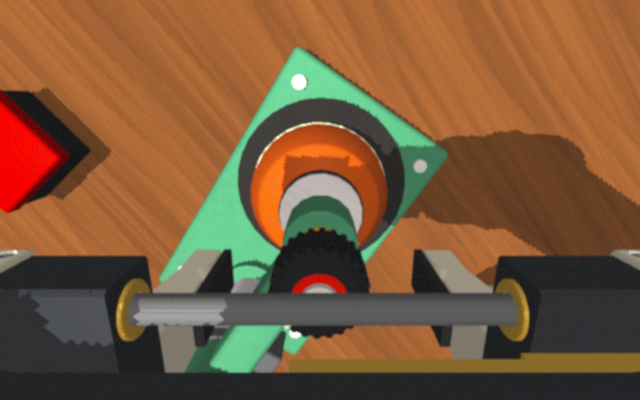

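The knob sits laterally between the fingers at u≈320, but the gripper bar hides its top. I'll lift while winding the wrist so I can measure the knob's axis clearly.

>>> {"fn": "jog_arm", "kwargs": {
  "deltas": [
    [[1,0,0,2,0.1],[1,0,0,2.5,0.18],[1,0,0,2.5,0.18],[1,0,0,2,0.18],[1,0,0,1.5,0.18],[1,0,0,0,0.18],[1,0,0,0,0.18],[1,0,0,0,0.18]]
  ]
}}

```text
time_s: 9.6
tcp_pos: [0.4862, -0.0192, 0.3196]
eef_rot: [-180.0, 0.0, -49.6]
contact_force: [0.1, -0.5, -0.3]
gripper_width: 0.0873
gripper_force: 0.0
```

>>> {"fn": "jog_arm", "kwargs": {
  "deltas": [
    [[1,0,0,0,0.18],[1,0,0,0,0.18],[1,0,0,0,0.18],[1,0,0,0,0.18],[1,0,0,0,0.18],[1,0,0,0,0.18],[1,0,0,0,0.18],[1,0,0,0,0.18]]
  ]
}}

```text
time_s: 10.6
tcp_pos: [0.4862, -0.0192, 0.3196]
eef_rot: [-180.0, -0.0, 32.9]
contact_force: [-0.5, -0.0, 0.3]
gripper_width: 0.0879
gripper_force: 0.0
```

>>> {"fn": "jog_arm", "kwargs": {
  "deltas": [
    [[1,0,0,0,0.18],[1,0,0,0,0.18],[1,0,0,0,0.18],[1,0,0,0,0.18],[1,0,0,0,0.18],[1,0,0,0,0.1],[1,0,0,0,0],[1,0,0,0,0]]
  ]
}}

```text
time_s: 11.6
tcp_pos: [0.4862, -0.0193, 0.3196]
eef_rot: [180.0, -0.0, 89.8]
contact_force: [0.4, -0.2, 0.0]
gripper_width: 0.088
gripper_force: 0.0
```

```bash
cat > k.py <<'E'
from h import *
import sys
s=r.get_state();print(s["time_s"],s["tcp_pos"],s["eef_rot"],s["joints"].round(1))
w=r.camera_info("wrist");im=r.capture("wrist");cv2.imwrite(f"pics/{sys.argv[1]}.png",im)
hsv=cv2.cvtColor(im,cv2.COLOR_BGR2HSV)
m=(((hsv[...,0]<6)|(hsv[...,0]>174))&(hsv[...,1]>170)&(hsv[...,2]>90)).astype(np.uint8)*255
u,v=proj(w,(.4842,-.0214,.228));k=np.zeros_like(m);x,y=int(u),int(v);k[max(0,y-30):y+30,x-30:x+30]=m[max(0,y-30):y+30,x-30:x+30]
c=max(cv2.findContours(k,cv2.RETR_EXTERNAL,2)[0],key=cv2.contourArea);e=cv2.fitEllipse(cv2.convexHull(c));print((u,v),e,onplane(w,*e[0],.228))
np.savez(f"{sys.argv[1]}.npz",view=w["view"],e=e[0])
E
python3 k.py w4
```

```text
11.6 [ 0.48622462 -0.01932596  0.3195875 ] [ 1.79996724e+02 -6.48233911e-03  8.98311629e+01] [ 20.9  -0.  -15.2  -0.  -74.8 158.9]
(np.float64(320.76335510980823), np.float64(222.1396016151994)) ((321.828857421875, 222.52166748046875), (32.745521545410156, 34.50760269165039), 85.549560546875) [ 0.4849287  -0.02167875  0.228     ]
```

View pics/w4.png

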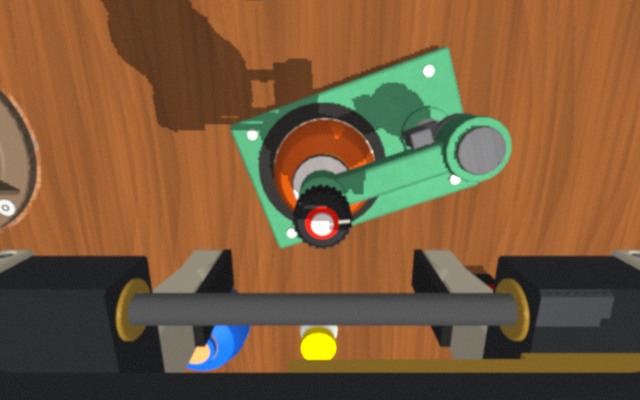

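The bar lies parallel to the press base and the knob axis is at (0.485,-0.022), with wrist pixel (322,222). The mark points right. Descending to grip the knob.

>>> {"fn": "jog_arm", "kwargs": {
  "deltas": [
    [[1,-0.13,-0.24,-2,0],[1,0,0,-3,0],[1,0,0,-2.5,0],[1,0,0,-2,0],[1,0,0,-1.15,0],[1,0,0,0,0],[0,0,0,0,0],[0,0,0,0,0]]
  ],
  "force": 45
}}

```text
time_s: 12.65
tcp_pos: [0.4854, -0.0217, 0.2139]
eef_rot: [179.9, -0.0, 90.0]
contact_force: [-1.3, 0.1, 0.8]
gripper_width: 0.0728
gripper_force: 0.0
```

>>> {"fn": "jog_arm", "kwargs": {
  "deltas": [
    [[-0.3,0,0,0,0],[-0.3,0,0,0,0],[-0.3,0,0,0,0],[-0.3,0,0,0,0]]
  ]
}}

```text
time_s: 13.15
tcp_pos: [0.4857, -0.0218, 0.2133]
eef_rot: [179.9, -0.0, 90.0]
contact_force: [4.0, -0.3, -0.7]
gripper_width: 0.04
gripper_force: 45.0
```

```bash
python3 - <<'E'
from plant import r
s=r.get_state();print(s["time_s"],s["tcp_pos"],s["eef_rot"],s["contact_force"].round(2),s["moment"].round(3),s["gripper_width"],s["gripper_force"])
E
```

```text
13.15 [ 0.48571765 -0.02175964  0.21332117] [ 1.79912665e+02 -3.91156214e-03  9.00320499e+01] [ 3.98 -0.34 -0.67] [-0.313 -1.303  0.035] 0.03995758924454784 44.99978542327881
```

>>> {"fn": "jog_arm", "kwargs": {
  "deltas": [
    [[-0.3,0.03,0,-0.02,-0.1],[-0.3,0,0,-0.03,-0.15],[-0.3,0,0,-0.03,-0.15],[-0.3,0,0,-0.03,-0.15],[-0.3,0,0,-0.03,-0.15],[-0.3,0,0,-0.03,-0.15],[-0.3,0,0,-0.03,-0.15],[-0.3,0,0,-0.03,-0.15]]
  ]
}}

```text
time_s: 14.15
tcp_pos: [0.4858, -0.0217, 0.2111]
eef_rot: [180.0, -0.1, 23.9]
contact_force: [1.8, 0.4, 2.0]
gripper_width: 0.0401
gripper_force: 45.0
```

```bash
cat > s.py <<'E'
from plant import r
s=r.get_state();print(round(s["time_s"],2),s["tcp_pos"].round(4),"yaw %.1f"%s["eef_rot"][2],s["contact_force"].round(1),"Mz %.3f"%s["moment"][2],"j6 %.1f"%s["joints"][5],"w %.4f"%s["gripper_width"],s["gripper_force"].round(1))
E
python3 s.py
```

```text
Traceback (most recent call last):
  File "s.py", line 2, in <module>
    s=r.get_state();print(round(s["time_s"],2),s["tcp_pos"].round(4),"yaw %.1f"%s["eef_rot"][2],s["contact_force"].round(1),"Mz %.3f"%s["moment"][2],"j6 %.1f"%s["joints"][5],"w %.4f"%s["gripper_width"],s["gripper_force"].round(1))
                                                                                                                                                                                                          ^^^^^^^^^^^^^^^^^^^^^^^^
AttributeError: 'float' object has no attribute 'round'
```

>>> {"fn": "jog_arm", "kwargs": {
  "deltas": [
    [[-0.3,0,0,0,0]]
  ]
}}

```text
time_s: 14.28
tcp_pos: [0.4857, -0.0217, 0.2111]
eef_rot: [180.0, -0.1, 24.2]
contact_force: [2.1, 0.2, 2.2]
gripper_width: 0.0402
gripper_force: 45.0
```

```bash
python3 s.py
```

```text
Traceback (most recent call last):
  File "s.py", line 2, in <module>
    s=r.get_state();print(round(s["time_s"],2),s["tcp_pos"].round(4),"yaw %.1f"%s["eef_rot"][2],s["contact_force"].round(1),"Mz %.3f"%s["moment"][2],"j6 %.1f"%s["joints"][5],"w %.4f"%s["gripper_width"],s["gripper_force"].round(1))
                                                                                                                                                                                                          ^^^^^^^^^^^^^^^^^^^^^^^^
AttributeError: 'float' object has no attribute 'round'
```

```bash
sed -i 's/s\["gripper_force"\].round(1)/s["gripper_force"]/' s.py; python3 s.py
```

```text
14.28 [ 0.4857 -0.0217  0.2111] yaw 24.2 [2.1 0.2 2.2] Mz 0.033 j6 93.5 w 0.0402 45.00135362148285
```

>>> {"fn": "jog_arm", "kwargs": {
  "deltas": [
    [[-0.3,0,0,-0.025,-0.12],[-0.3,0,0,-0.025,-0.12],[-0.3,0,0,0,0]]
  ]
}}

```text
time_s: 14.65
tcp_pos: [0.4857, -0.0217, 0.2106]
eef_rot: [-180.0, -0.1, 10.6]
contact_force: [1.8, -0.9, 2.3]
gripper_width: 0.0401
gripper_force: 45.0
```

```bash
python3 s.py
```

```text
14.65 [ 0.4857 -0.0217  0.2106] yaw 10.6 [ 1.8 -0.9  2.3] Mz 0.042 j6 79.9 w 0.0401 45.00140726566315
```

>>> {"fn": "jog_arm", "kwargs": {
  "deltas": [
    [[-0.3,0,0,-0.025,-0.12],[-0.3,0,0,-0.025,-0.12],[-0.3,0,0,0,0]]
  ]
}}

```text
time_s: 15.02
tcp_pos: [0.4857, -0.0217, 0.2101]
eef_rot: [-180.0, -0.1, -3.1]
contact_force: [2.5, 0.9, 4.3]
gripper_width: 0.0401
gripper_force: 45.0
```

```bash
python3 s.py
```

```text
15.03 [ 0.4857 -0.0217  0.2101] yaw -3.1 [2.5 0.9 4.3] Mz 0.059 j6 66.2 w 0.0401 45.00161647796631
```

>>> {"fn": "jog_arm", "kwargs": {
  "deltas": [
    [[-0.3,0,0,-0.025,-0.12],[-0.3,0,0,-0.025,-0.12]]
  ]
}}

```text
time_s: 15.28
tcp_pos: [0.4858, -0.0217, 0.2097]
eef_rot: [-180.0, -0.1, -17.0]
contact_force: [1.5, 0.9, 4.8]
gripper_width: 0.0405
gripper_force: 45.0
```

```bash
python3 s.py; python3 - <<'E'
from h import *
# white mark of the knob's top in the wrist view: angle about the knob's axis
im=r.capture("wrist"); w=r.camera_info("wrist"); cv2.imwrite("pics/w5.png",im)
s=r.get_state(); z=.228-(.2133-s["tcp_pos"][2]); u,v=proj(w,(.4855,-.0217,z)); print(u,v)
for rad in(.013,.016,.0185):
    P=[(a,proj(w,(.4855+rad*np.cos(a),-.0217+rad*np.sin(a),z))) for a in np.radians(range(0,360,10))]
    print(rad,[(round(np.degrees(a)),int(im[int(q[1]),int(q[0])].min())) for a,q in P if im[int(q[1]),int(q[0])].min()>110])
E
```

```text
15.28 [ 0.4858 -0.0217  0.2097] yaw -17.0 [1.5 0.9 4.8] Mz 0.269 j6 52.3 w 0.0405 44.996631145477295
321.55438023200423 304.03972764613144
0.013 [(70, 126), (80, 117), (90, 145), (100, 144), (110, 129), (210, 118), (220, 140), (230, 145), (240, 146), (250, 136), (260, 117)]
0.016 [(70, 126), (80, 142), (90, 146), (100, 136), (220, 126), (230, 146), (240, 147), (250, 135)]
0.0185 [(70, 112), (80, 145), (90, 146), (100, 125), (230, 140), (240, 146), (250, 137)]
```

Mz while turning is 0.27, which matches free turning of the screw. I'll continue in small steps and read the torque during motion.

>>> {"fn": "jog_arm", "kwargs": {
  "deltas": [
    [[-0.3,0,0,-0.02,-0.12],[-0.3,0,0,-0.02,-0.12]]
  ]
}}

```text
time_s: 15.58
tcp_pos: [0.4857, -0.0217, 0.2093]
eef_rot: [-180.0, -0.1, -30.7]
contact_force: [1.6, 1.4, 3.8]
gripper_width: 0.0405
gripper_force: 45.0
```

```bash
python3 s.py
```

```text
15.57 [ 0.4857 -0.0217  0.2093] yaw -30.7 [1.6 1.4 3.8] Mz 0.230 j6 38.6 w 0.0405 44.99670088291168
```

>>> {"fn": "jog_arm", "kwargs": {
  "deltas": [
    [[-0.3,0,0,-0.02,-0.12],[-0.3,0,0,-0.02,-0.12]]
  ]
}}

```text
time_s: 15.82
tcp_pos: [0.4858, -0.0217, 0.2088]
eef_rot: [-179.9, -0.0, -44.4]
contact_force: [2.3, 0.4, 3.5]
gripper_width: 0.0401
gripper_force: 45.0
```

```bash
python3 s.py
```

```text
15.82 [ 0.4858 -0.0217  0.2088] yaw -44.4 [2.3 0.4 3.5] Mz 0.226 j6 24.9 w 0.0401 44.99658465385437
```

>>> {"fn": "jog_arm", "kwargs": {
  "deltas": [
    [[-0.3,0,0,-0.02,-0.12],[-0.3,0,0,-0.02,-0.12]]
  ]
}}

```text
time_s: 16.08
tcp_pos: [0.4858, -0.0216, 0.2084]
eef_rot: [-179.9, -0.0, -58.2]
contact_force: [2.7, 1.0, 2.6]
gripper_width: 0.0402
gripper_force: 45.0
```

```bash
python3 s.py
```

```text
16.07 [ 0.4858 -0.0216  0.2084] yaw -58.2 [2.7 1.  2.6] Mz 0.208 j6 11.1 w 0.0402 44.99665081501007
```

>>> {"fn": "jog_arm", "kwargs": {
  "deltas": [
    [[-0.3,0,0,-0.02,-0.12],[-0.3,0,0,-0.02,-0.12]]
  ]
}}

```text
time_s: 16.32
tcp_pos: [0.4858, -0.0217, 0.2079]
eef_rot: [-179.9, -0.0, -71.9]
contact_force: [3.3, 0.7, 2.4]
gripper_width: 0.0403
gripper_force: 45.0
```

```bash
python3 s.py
```

```text
16.32 [ 0.4858 -0.0217  0.2079] yaw -71.9 [3.3 0.7 2.4] Mz 0.243 j6 -2.6 w 0.0403 44.996362924575806
```

>>> {"fn": "jog_arm", "kwargs": {
  "deltas": [
    [[-0.3,0,0,-0.02,-0.12],[-0.3,0,0,-0.02,-0.12]]
  ]
}}

```text
time_s: 16.58
tcp_pos: [0.4859, -0.0217, 0.2077]
eef_rot: [-179.9, 0.0, -85.7]
contact_force: [1.7, 1.7, 4.7]
gripper_width: 0.0402
gripper_force: 45.0
```

```bash
python3 s.py
```

```text
16.57 [ 0.4859 -0.0217  0.2077] yaw -85.7 [1.7 1.7 4.7] Mz 0.258 j6 -16.4 w 0.0402 44.997151494026184
```

>>> {"fn": "jog_arm", "kwargs": {
  "deltas": [
    [[-0.3,0,0,-0.01,-0.1],[-0.3,0,0,-0.01,-0.1]]
  ]
}}

```text
time_s: 16.82
tcp_pos: [0.4859, -0.0216, 0.2077]
eef_rot: [-179.9, 0.0, -97.1]
contact_force: [0.6, 0.8, 6.4]
gripper_width: 0.0401
gripper_force: 45.0
```

```bash
python3 s.py
```

```text
16.82 [ 0.4859 -0.0216  0.2077] yaw -97.1 [0.6 0.8 6.4] Mz 0.242 j6 -27.8 w 0.0401 44.99846398830414
```

z has stopped following, so the pad bears. From here I'll go row by row with no further descent and watch for the slip.

>>> {"fn": "jog_arm", "kwargs": {
  "deltas": [
    [[-0.3,0,0,0,-0.1]]
  ]
}}

```text
time_s: 16.95
tcp_pos: [0.4859, -0.0216, 0.2077]
eef_rot: [-179.9, 0.0, -102.8]
contact_force: [1.1, 2.8, 5.1]
gripper_width: 0.0406
gripper_force: 45.0
```

```bash
python3 s.py
```

```text
16.95 [ 0.4859 -0.0216  0.2077] yaw -102.8 [1.1 2.8 5.1] Mz 0.089 j6 -33.5 w 0.0406 44.998823404312134
```

>>> {"fn": "jog_arm", "kwargs": {
  "deltas": [
    [[-0.3,0,0,0,-0.1]]
  ]
}}

```text
time_s: 17.08
tcp_pos: [0.4859, -0.0215, 0.2077]
eef_rot: [-179.9, 0.1, -108.6]
contact_force: [1.0, 1.3, 5.6]
gripper_width: 0.0402
gripper_force: 45.0
```

```bash
python3 s.py
```

```text
17.07 [ 0.4859 -0.0215  0.2077] yaw -108.6 [1.  1.3 5.6] Mz -0.051 j6 -39.3 w 0.0402 44.99769866466522
```

>>> {"fn": "jog_arm", "kwargs": {
  "deltas": [
    [[-0.3,0,0,0,-0.1]]
  ]
}}

```text
time_s: 17.2
tcp_pos: [0.486, -0.0215, 0.2077]
eef_rot: [-179.9, 0.1, -114.3]
contact_force: [1.0, -0.2, 5.3]
gripper_width: 0.0403
gripper_force: 45.0
```

```bash
python3 s.py
```

```text
17.2 [ 0.486  -0.0215  0.2077] yaw -114.3 [ 1.  -0.2  5.3] Mz 0.080 j6 -45.0 w 0.0403 44.998934268951416
```

>>> {"fn": "jog_arm", "kwargs": {
  "deltas": [
    [[-0.3,0,0,0,-0.1]]
  ]
}}

```text
time_s: 17.32
tcp_pos: [0.4859, -0.0216, 0.2077]
eef_rot: [-179.9, 0.1, -120.0]
contact_force: [1.6, 0.4, 5.7]
gripper_width: 0.0406
gripper_force: 45.0
```

```bash
python3 s.py
```

```text
17.32 [ 0.4859 -0.0216  0.2077] yaw -120.0 [1.6 0.4 5.7] Mz 0.261 j6 -50.7 w 0.0406 44.998056292533875
```

>>> {"fn": "jog_arm", "kwargs": {
  "deltas": [
    [[-0.3,0,0,0,-0.1]]
  ]
}}

```text
time_s: 17.45
tcp_pos: [0.4859, -0.0217, 0.2077]
eef_rot: [-179.9, 0.1, -125.7]
contact_force: [1.2, 1.1, 5.3]
gripper_width: 0.0401
gripper_force: 45.0
```

```bash
python3 s.py
```

```text
17.45 [ 0.4859 -0.0217  0.2077] yaw -125.7 [1.2 1.1 5.3] Mz 0.343 j6 -56.4 w 0.0401 44.99821722507477
```

The torque fell to about 0 at yaw -108 and jumped to 0.26–0.34 by -120…-126, which is one click. I'll take a second, in the middle of the allowed one to three.

>>> {"fn": "jog_arm", "kwargs": {
  "deltas": [
    [[-0.3,0,0,0,-0.1],[-0.3,0,0,0,-0.1]]
  ]
}}

```text
time_s: 17.7
tcp_pos: [0.4859, -0.0216, 0.2077]
eef_rot: [-179.9, 0.1, -137.2]
contact_force: [2.5, 3.2, 4.1]
gripper_width: 0.0404
gripper_force: 45.0
```

```bash
python3 s.py
```

```text
17.7 [ 0.4859 -0.0216  0.2077] yaw -137.2 [2.5 3.2 4.1] Mz -0.070 j6 -67.9 w 0.0404 44.99772548675537
```

>>> {"fn": "jog_arm", "kwargs": {
  "deltas": [
    [[-0.3,0,0,0,-0.1]]
  ]
}}

```text
time_s: 17.82
tcp_pos: [0.486, -0.0216, 0.2077]
eef_rot: [-180.0, 0.1, -142.9]
contact_force: [0.7, 0.8, 4.8]
gripper_width: 0.0402
gripper_force: 45.0
```

```bash
python3 s.py
```

```text
17.82 [ 0.486  -0.0216  0.2077] yaw -142.9 [0.7 0.8 4.8] Mz 0.164 j6 -73.6 w 0.0402 44.99844253063202
```

>>> {"fn": "jog_arm", "kwargs": {
  "deltas": [
    [[-0.3,0,0,0,-0.1]]
  ]
}}

```text
time_s: 17.95
tcp_pos: [0.486, -0.0216, 0.2077]
eef_rot: [-180.0, 0.1, -148.7]
contact_force: [2.7, 2.4, 4.5]
gripper_width: 0.0403
gripper_force: 45.0
```

```bash
python3 s.py
```

```text
17.95 [ 0.486  -0.0216  0.2077] yaw -148.7 [2.7 2.4 4.5] Mz -0.139 j6 -79.4 w 0.0403 44.99788463115692
```

>>> {"fn": "jog_arm", "kwargs": {
  "deltas": [
    [[-0.3,0,0,0,-0.1]]
  ]
}}

```text
time_s: 18.08
tcp_pos: [0.486, -0.0216, 0.2077]
eef_rot: [-180.0, 0.1, -154.4]
contact_force: [1.9, 2.3, 4.7]
gripper_width: 0.0403
gripper_force: 45.0
```

```bash
python3 s.py
```

```text
18.07 [ 0.486  -0.0216  0.2077] yaw -154.4 [1.9 2.3 4.7] Mz 0.073 j6 -85.1 w 0.0403 44.99796152114868
```

>>> {"fn": "jog_arm", "kwargs": {
  "deltas": [
    [[-0.3,0,0,0,0],[-0.3,0,0,0,0]]
  ]
}}

```text
time_s: 18.32
tcp_pos: [0.486, -0.0216, 0.2077]
eef_rot: [-180.0, 0.1, -154.2]
contact_force: [2.1, 2.5, 5.6]
gripper_width: 0.0403
gripper_force: 45.0
```

```bash
python3 - <<'E'
from plant import r
m=[]
for i in range(10):
    r.capture("side"); m.append(round(float(r.get_state()["moment"][2]),3))
print(m)
E
```

```text
[-0.123, -0.144, -0.156, -0.078, -0.122, -0.134, -0.081, -0.134, -0.115, -0.119]
```

>>> {"fn": "jog_arm", "kwargs": {
  "deltas": [
    [[-0.3,0,0,0,-0.05],[-0.3,0,0,0,0],[-0.3,0,0,0,0]]
  ]
}}

```text
time_s: 19.2
tcp_pos: [0.486, -0.0216, 0.2077]
eef_rot: [-180.0, 0.1, -157.1]
contact_force: [2.2, 2.0, 5.2]
gripper_width: 0.0404
gripper_force: 45.0
```

```bash
python3 - <<'E'
from plant import r
m=[]
for i in range(10):
    r.capture("side"); m.append(round(float(r.get_state()["moment"][2]),3))
print(m,r.get_state()["eef_rot"][2])
E
```

```text
[-0.099, -0.137, -0.124, -0.1, -0.065, -0.081, -0.035, -0.031, -0.041, -0.136] -157.06842685692598
```

The paused torque is in the trough after the first click. By geometry the slip is 55–85°, so one or two clicks. I'll let go, lift and check the two marks.

>>> {"fn": "jog_arm", "kwargs": {
  "deltas": [
    [[0.2,0,0,0,0],[0.6,0,0,0,0],[1,0,0,0,0],[1,0,0,0,0],[1,0,0,0,0],[1,0,0,1,0],[1,0,0,2.5,0],[1,0,0,3,0]]
  ]
}}

```text
time_s: 20.7
tcp_pos: [0.4851, -0.022, 0.2732]
eef_rot: [-180.0, -0.0, -157.5]
contact_force: [-0.2, 0.2, -0.6]
gripper_width: 0.0878
gripper_force: 0.0
```

>>> {"fn": "jog_arm", "kwargs": {
  "deltas": [
    [[1,0,0,3,0],[1,0,0,2,0],[1,0,0,0,0],[1,0,0,0,0]]
  ]
}}

```text
time_s: 21.2
tcp_pos: [0.4849, -0.0218, 0.3218]
eef_rot: [180.0, -0.0, -157.5]
contact_force: [-0.8, -0.2, -1.0]
gripper_width: 0.0874
gripper_force: 0.0
```

```bash
python3 s.py; python3 - <<'E'
from h import *
w=r.camera_info("wrist");im=r.capture("wrist");cv2.imwrite("pics/w6.png",im)
u,v=proj(w,(.4855,-.0217,.2223));print(u,v)
g=r.capture("side");cv2.imwrite("pics/side6.png",g)
x,y=int(u),int(v);c=cv2.resize(im[y-40:y+40,x-40:x+40],(390,390),interpolation=2);d=cv2.resize(g[150:290,255:395],(390,390),interpolation=2)
cv2.imwrite("pics/crop6.png",np.hstack([c,d]))
for k in((0,1),): pass
E
```

```text
21.2 [ 0.4849 -0.0218  0.3218] yaw -157.5 [-0.8 -0.2 -1. ] Mz -0.045 j6 -88.2 w 0.0874 0.0
321.4567063487946 217.77832240660322
```

View pics/crop6.png

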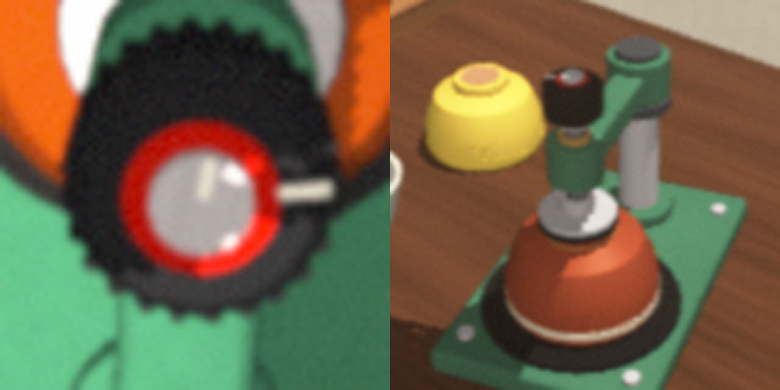

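The close-up shows the spindle mark pointing up (205,175) and the knob mark pointing right (305,191). That's about 79° of clockwise slip, so two clicks. In the side view the pad sits on the foot. I'll compare the bowl's position before and after, then hand in.

```bash
python3 - <<'E'
from h import *
D=r.camera_info("side")
X=[]
for f in("side0","side6"):
    im=cv2.imread(f"pics/{f}.png");h=cv2.cvtColor(im,cv2.COLOR_BGR2HSV)
    m=((h[...,0]<12)&(h[...,1]>140)&(h[...,2]>60))[240:266,285:365]
    c=np.argwhere(m); X.append([c[:,1].min()+285,c[:,1].max()+285,np.median(c[:,1])+285,len(c)])
print(X)
d=np.abs(np.array(X[0][:3])-X[1][:3]).max(); print("max px shift",d)
if d<=2: print(r.close_job())
E
```

```text
[[np.int64(285), np.int64(351), np.float64(322.0), 1379], [np.int64(285), np.int64(351), np.float64(322.0), 1373]]
max px shift 0.0
the job is handed in; nothing more can be done
None
```

The job is handed in: the press arm is against its stop, the pad bears on the bowl's foot after two clicks (about 79° of slip between the marks), the knob is released, and the bowl shows no shift in the side view.

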